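# Find the stamped crate and push it to the dispatch line

### The job

One of the two pine crates on the welding table is branded underneath. Tip both crates over towards the robot, each onto its front face, so that their undersides show, and then push the branded one, lying as it is, away from the robot until the middle of its leading end (the underside) is on the white dispatch line, neither short of the line nor past it. Leave the other crate lying where it was tipped, lift nothing, and do not disturb the other things on the table.

Things in the scene. Friction and masses are not known exactly. Their poses are not given: they have to be found in the camera images.
- crate_1: one of two identical-looking closed pine crates, 80 mm deep (x), 140 wide (y), 120 high (z), 0.3 to 0.6 kg. Origin: centre of its underside. It stands, +x away from the robot (within 12 deg). Pushed towards the robot 100 mm up its back face it topples over its lower front edge without sliding; it then lies 80 mm high, x up, underside facing away from the robot, origin 40 mm up
- crate_1_mid (a point): centre of crate_1, 60 mm above the centre of its underside
- crate_1_front (a point): centre of the front face of crate_1 (its -x face), which ends up on the table once it is tipped over
- crate_2: one of two identical-looking closed pine crates, 80 mm deep (x), 140 wide (y), 120 high (z), 0.3 to 0.6 kg. Origin: centre of its underside. It stands, +x away from the robot (within 12 deg). Pushed towards the robot 100 mm up its back face it topples over its lower front edge without sliding; it then lies 80 mm high, x up, underside facing away from the robot, origin 40 mm up
- crate_2_mid (a point): centre of crate_2, 60 mm above the centre of its underside
- crate_2_front (a point): centre of the front face of crate_2 (its -x face), which ends up on the table once it is tipped over
- stamp (a point): centre of the brand stamped on the underside of one of the crates: a dark ring 60 mm across with a bar through it, at the centre of that crate's underside and flush with it; the other crate has a plain board there
- dispatch_line: the dispatch line: a flat white band painted across the table beyond the crates, 50 mm broad (its x) and 890 mm long (its y), no height. Origin: its centre; x points across it, away from the robot, y along it
- pipe_stub: upright steel pipe offcut, 42 mm across, 60 mm high, between the crates; a bystander, to be left alone. Origin: its underside
- magnet_block: grey block 50 x 35 x 30 mm high, between the crates, nearer the robot; a bystander, to be left alone. Origin: its underside
- spray_can: upright can, 60 mm across, 150 mm high, to the left; a bystander, to be left alone. Origin: its underside
- hammer: hammer lying roughly along x on the left; a bystander, to be left alone
- wrench: wrench lying roughly along x on the right; a bystander, to be left alone
- rod_cup: open steel cup, 70 mm across, 90 mm high, to the right; a bystander, to be left alone. Origin: its underside
Mind the look-alikes: they are no part of the job. What is shaped like the crate_2 but green or turquoise is not meant.

How it is judged:
By the outcome, as a careful person would: the job done as asked, in the order asked, and still so for the second after the job is handed in, with the robot touching nothing.
It also fails if it takes over 64 s, if anything falls off the work surface, if the arm or the gripper's body presses on something with over 40 N, if the wrist force passes 120 N, or if a joint passes its speed limit or range.

### The arm

A 7-joint arm with a two-finger parallel gripper is mounted at the origin on the work surface. World frame = base frame: x ahead of the robot, y to its left, z up, the work surface at z = 0. Lengths are in m, angles in rad, forces in N, time in s.
With the tool pointing down it reaches from about 0.4 to 0.9 m from the base axis. Payload 5.6 kg.
Tool frame: the origin (TCP) lies midway between the tips of the shut fingers; the grasp point (between the pads) lies 19 mm behind it; z points along the fingers, y is the line along which they close (so a half turn about z gives the same grasp; the last joint's range is limited). The gripper opens to 92 mm and grips with 3 to 60 N. Pads are 20 mm wide; open, the fingers measure 128 mm over their backs; the gripper's body (75 mm by 189 mm) begins 69 mm behind the grasp point.
Start: joints at [-1.372, 0.468, -0.012, 1.603, 0.006, 1.071, -0.056], TCP at [0.156, 0.631, 0.215] pointing down, gripper open.
Joint ranges: [-2.53, 2.53], [-0.31, 2.02], [-1.57, 1.55], [0.28, 2.44], [-1.29, 4.43], [0.15, 1.84], [-2.92, 2.92]. Speed limits (rad/s): [2.57, 2.57, 3.14, 3.14, 3.14, 3.14, 3.14].

### API

Orientations are given as a 3x3 rotation matrix whose columns are the frame's x, y, z axes.
In Python, from station import env, effector, solver, viewer, workorder, search_frame, tip_of gives the robot as it stands. Calls block until the motion is done:
- env.reach(position, orientation): joint-space move of the TCP to a pose.
- env.movel(position, frame=None, rate=0.15): straight line of the TCP; frame=None keeps the orientation; rate is the mean speed in m/s.
- env.goto_joints(angles): joint-space move.
- effector.release() and effector.grasp(squeeze=None): open the fingers fully, or close them until they stop; squeeze is the grip in N (None keeps the last).
- env.pause(seconds).
- solver.inverse_kinematics(position, orientation): joint angles nearest the present ones, or None.
- env.sense(): the state.
- viewer.read_camera(name): name is "scene" or "top"; returns (picture, depth): 400x640x3 uint8, red, green, blue; 400x640 float32, m along the optical axis (not along the pixel's ray), 0 where there is no reading.
- viewer.camera_info(name): a dict with "intrinsics" (3x3 intrinsics, pixels), "eye" and "rotation" of the camera in the world. Camera axes: x right, y up, looking along -z (the intrinsics and any distortion apply to the point x, -y, -z); pixel columns grow to the right and rows downward; lengths in m; the calibration is good to about 2 mm. A picture is of the moment at which its call begins. camera_info takes no time and is no camera call.
A pose or a line that the arm cannot do raises env.PlanningError and nothing moves.
- workorder.finish_job(): hands the job in; it is judged then, once.
Trained networks look in the newest picture that a camera, given by its name, has taken for a name from the list of things; names that differ only in an ending like _2 or _b are one class to them, and where a whole thing is asked for, a point or a joint stands for the part that bears it (a point fixed in the world has none). Each returns a list of dicts, best first, with "score" (0 to 1); they miss things now and then, are a little off and sometimes report something else, mostly with a low value. They report only what shows in the picture. A call takes as long as a camera call. They do not tell look-alikes from the thing itself.
- search_frame(camera, name): "at" ([x, y, z] in m, in world coordinates, good to about 4 mm: the middle of the surface that is visible of it).
- tip_of(camera, name): "at" ([x, y, z] in m, in world coordinates, good to about 4 mm: a listed point, or the origin of a listed thing).
The state is a dict: "t": time; "joint_positions": joint angles; "joint_velocities": joint speeds; "tau": joint torques, N m; "ee_pos": TCP position; "tcp_rot": TCP orientation; "wrist_force": force on the tool from outside, world axes, zero at the start; "moment": the same for the moment, N m; "gripper_width": finger opening in m; "grasp_force": force on a finger pad.
Only numpy, scipy, OpenCV 4.12 (cv2) and the standard library are available. Lean on these libraries where they do the work, as an engineer would, in place of code of your own. Each camera call takes 0.05 s, during which the arm holds its last target. There are 200 camera calls.

## Working session

There is one attempt and no reset: what is moved stays moved. The work goes in short steps, each a Python script; the robot and the scene stay as the last script left them, time stands still between calls to the robot, and variables do not carry over. Pictures are saved under pics/ and viewed, at most 10 in all, crops included, and the job is handed in when it is done.

```bash
ls; mkdir -p pics; cat > h.py <<'E'
from station import env, effector, solver, viewer, workorder, search_frame, tip_of
import numpy as np, cv2
def snap(cam,fn=None):
    p,d=viewer.read_camera(cam)
    if fn: cv2.imwrite('pics/'+fn,p[:,:,::-1])
    return p,d
def cloud(cam,d):
    ci=viewer.camera_info(cam);K=np.array(ci['intrinsics']);R=np.array(ci['rotation']);e=np.array(ci['eye'])
    v,u=np.mgrid[:d.shape[0],:d.shape[1]]
    c=np.stack([(u-K[0,2])/K[0,0]*d,-(v-K[1,2])/K[1,1]*d,-d],-1)
    w=c@R.T+e; w[d==0]=np.nan
    return w
E
python3 - <<'E'
from h import *
for c in('scene','top'):
    p,d=snap(c,c+'0.png');ci=viewer.camera_info(c);print(c,ci)
    np.save(c+'0.npy',d)
    for n in('crate_1','crate_1_front','dispatch_line','pipe_stub','magnet_block','spray_can','hammer','wrench','rod_cup'):
        print(n,[(np.round(r['at'],3),round(r['score'],2)) for r in tip_of(c,n)][:4])
print(env.sense()['t'])
E
```

```text
pics
scene {'intrinsics': array([[466.05850444,   0.        , 309.08276135],
       [  0.        , 466.05850444, 200.01889691],
       [  0.        ,   0.        ,   1.        ]]), 'eye': array([0.90879118, 0.57128347, 1.1930364 ]), 'rotation': array([[-0.79965415, -0.51114837,  0.31508822],
       [ 0.60036549, -0.68995757,  0.40437585],
       [ 0.01070144,  0.51252892,  0.85860328]])}
crate_1 [(array([ 0.236,  0.465, -0.   ]), 0.91), (array([0.577, 0.53 , 0.001]), 0.9), (array([ 0.287, -0.201,  0.002]), 0.9), (array([0.597, 0.204, 0.003]), 0.85)]
crate_1_front []
dispatch_line [(array([ 0.753, -0.028, -0.002]), 0.74)]
pipe_stub [(array([ 0.604, -0.001, -0.   ]), 0.7)]
magnet_block [(array([0.482, 0.005, 0.002]), 0.81)]
spray_can [(array([0.677, 0.387, 0.001]), 0.85)]
hammer [(array([ 0.644, -0.389,  0.004]), 0.73)]
wrench [(array([ 0.46 , -0.405, -0.004]), 0.68)]
rod_cup [(array([ 0.645, -0.388,  0.003]), 0.68)]
top {'intrinsics': array([[468.42335295,   0.        , 317.75015204],
       [  0.        , 468.42335295, 192.53784558],
       [  0.        ,   0.        ,   1.        ]]
[... 295 characters left out ...]
8), (array([ 0.286, -0.2  , -0.002]), 0.88), (array([0.235, 0.464, 0.002]), 0.83), (array([0.591, 0.207, 0.001]), 0.82)]
crate_1_front [(array([ 0.568, -0.197,  0.06 ]), 0.91)]
dispatch_line [(array([ 0.61 , -0.194,  0.004]), 0.6)]
pipe_stub [(array([ 0.607, -0.   , -0.   ]), 0.58)]
magnet_block [(array([0.482, 0.007, 0.002]), 0.48)]
spray_can [(array([ 0.679,  0.382, -0.002]), 0.65)]
hammer [(array([0.589, 0.207, 0.002]), 0.61), (array([ 0.481,  0.402, -0.   ]), 0.59)]
wrench [(array([ 0.46 , -0.403,  0.   ]), 0.73)]
rod_cup [(array([ 0.647, -0.393,  0.   ]), 0.82), (array([ 0.483,  0.008, -0.   ]), 0.51), (array([ 0.461, -0.4  , -0.   ]), 0.42), (array([ 0.674,  0.382, -0.001]), 0.38)]
1.0
```

View pics/scene0.png

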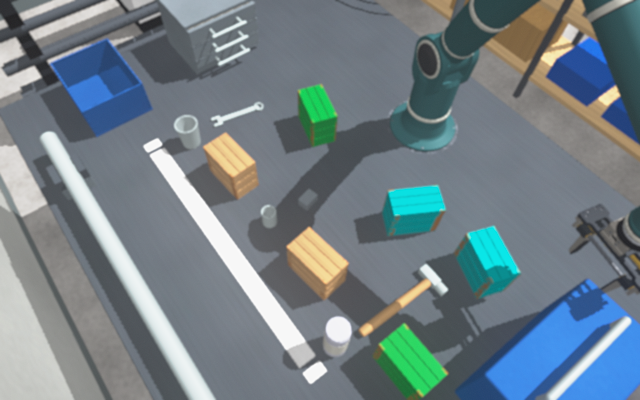

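View pics/top0.png

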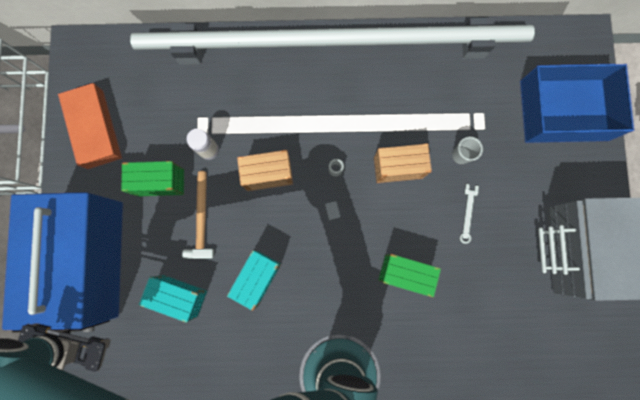

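```bash
python3 - <<'E'
from h import *
for c in('top','scene'):
    w=cloud(c,np.load(c+'0.npy'))
    im=cv2.imread(f'pics/{c}0.png')
    for n,x,y in(('L',.595,.205),('R',.609,-.194)):
        m=(abs(w[...,2]-.12)<.008)&(abs(w[...,0]-x)<.09)&(abs(w[...,1]-y)<.12)
        q=w[m][:,:2].astype(np.float32)
        print(c,n,len(q),cv2.minAreaRect(q) if len(q) else 0, w[m][:,2].mean())
    m=(abs(w[...,2])<.01)&(w[...,0]>.65)&(im.min(-1)>190)
    q=w[m][:,:2].astype(np.float32);print('line',len(q),cv2.minAreaRect(q) if len(q) else 0)
    for ys in np.arange(-.45,.5,.1):
        s=q[abs(q[:,1]-ys)<.02]
        if len(s):print(round(ys,2),np.percentile(s[:,0],[2,50,98]).round(4),len(s))
E
```

```text
top L 1395 ((0.5962168574333191, 0.2029256820678711), (0.08163151890039444, 0.140104278922081), 7.481151580810547) 0.11866413810287657
top R 1393 ((0.6087185740470886, -0.19360080361366272), (0.08046596497297287, 0.14090391993522644), 4.500380039215088) 0.11879395536351844
line 4127 ((0.7540660500526428, -0.02465149760246277), (0.8934304714202881, 0.055546823889017105), 89.74430847167969)
-0.45 [0.7258 0.7507 0.777 ] 168
-0.35 [0.7277 0.7522 0.7765] 204
-0.25 [0.7305 0.7538 0.7784] 196
-0.15 [0.7291 0.7531 0.7772] 206
-0.05 [0.7276 0.7527 0.7797] 216
0.05 [0.7296 0.7536 0.7781] 206
0.15 [0.7282 0.753  0.7796] 210
0.25 [0.7305 0.7551 0.7794] 201
0.35 [0.7338 0.7377 0.7412] 4
scene L 1697 ((0.5947663187980652, 0.20606310665607452), (0.08218484371900558, 0.14068864285945892), 7.454117774963379) 0.11952847388594086
scene R 1184 ((0.6077545285224915, -0.18952104449272156), (0.08174392580986023, 0.1446700096130371), 4.930421352386475) 0.11923040107009264
line 5630 ((0.8704720139503479, -0.1277909278869629), (0.8124101758003235, 0.8750172853469849), 56.181034088134766)
-0.45 [0.7242 0.7496 0.7759] 148
-0.35 [0.7241 0.7497 0.7764] 184
-0.25 [0.7278 0.7529 0.777 ] 189
-0.15 [0.725  0.7516 0.7774] 220
-0.05 [0.7254 0.7575 1.3548] 297
0.05 [0.7258 0.7537 1.3541] 280
0.15 [0.7258 0.7527 0.7788] 292
0.25 [0.727  0.7532 0.7786] 322
0.35 [0.7306 0.7528 0.7742] 300
```

The scene shows two pine crates, around scene pixels (316,263) and (230,165), and top pixels (264,170) and (402,163). The green and turquoise ones are look-alikes. The line runs at x≈0.753 m. Both cameras agree on the crates: left at (0.595, 0.204) with 7.5° yaw, right at (0.608, -0.192) with 4.7° yaw. I'm tipping them now.

```bash
cat >> h.py <<'E'
def down(yaw):
    # tool down, finger line along crate y; of the two half turns take the one needing least wrist motion
    y=np.array([-np.sin(yaw),np.cos(yaw),0]);z=np.array([0,0,-1.])
    return [np.column_stack([np.cross(s*y,z),s*y,z]) for s in(1,-1)]
def best(p,yaw):
    q0=np.array(env.sense()['joint_positions']);c=[]
    for R in down(yaw):
        q=solver.inverse_kinematics(p,R)
        if q is not None:c.append((np.abs(np.array(q)-q0).max(),R))
    return min(c,key=lambda a:a[0])[1]
def st(s=''):
    e=env.sense();print(s,round(e['t'],2),np.round(e['ee_pos'],3),'F',np.round(e['wrist_force'],1))
def tip(c,yaw):
    c=np.array(c);ux=np.array([np.cos(yaw),np.sin(yaw)])
    P=lambda s,z:np.array([*(c+s*ux),z])
    R=best(P(.085,.28),yaw)
    env.reach(P(.085,.28),R);st('above')
    env.movel(P(.085,.10),rate=.2);st('behind')
    for s in(.05,.03,.01,-.01,-.03): env.movel(P(s,.10),rate=.08);st(s)
    env.movel(P(.03,.12),rate=.2)
    env.movel(P(.03,.28),rate=.25);st('up')
E
python3 - <<'E'
from h import *
p=env.sense()['ee_pos'];env.movel([p[0],p[1],.33],rate=.2);st()
tip((.5955,.2045),np.radians(7.5))
p,d=snap('scene','scene1.png');np.save('scene1.npy',d);snap('top','top1.png')
for n in('crate_1','stamp'):print(n,[(np.round(r['at'],3),round(r['score'],2)) for r in tip_of('scene',n)][:5])
E
```

```text
1.73 [0.156 0.63  0.329] F [-0.1 -0.5 -1.2]
above 4.11 [0.679 0.217 0.28 ] F [ 0.3 -0.3 -0. ]
behind 5.16 [0.681 0.216 0.101] F [-0.3 -0.3 -0.1]
0.05 5.74 [0.645 0.211 0.101] F [ 0.7  0.3 -0.4]
0.03 6.14 [0.626 0.208 0.1  ] F [ 3.6 -0.4  3.3]
0.01 6.54 [0.604 0.206 0.099] F [ 0.2 -0.4 -0.4]
-0.01 6.94 [0.586 0.203 0.1  ] F [ 0.4  0.2 -0.7]
-0.03 7.34 [0.566 0.201 0.1  ] F [-0.6  0.3  1.2]
up 8.6 [0.624 0.209 0.278] F [-0.5  0.4 -1.2]
crate_1 [(array([0.29 , 0.237, 0.   ]), 0.63), (array([ 0.609, -0.194, -0.001]), 0.57), (array([0.556, 0.198, 0.044]), 0.56), (array([ 0.608, -0.192,  0.059]), 0.15)]
stamp [(array([ 0.603, -0.191, -0.001]), 0.68), (array([ 0.678,  0.384, -0.002]), 0.2)]
```

Left crate tipped: its origin is at (0.556, 0.198, 0.044), as expected. Now the right one, then a look.

```bash
python3 - <<'E'
from h import *
tip((.608,-.192),np.radians(4.7))
env.reach([.5,0,.4],best([.5,0,.4],0)) if 0 else None
p,d=snap('scene','scene2.png');np.save('scene2.npy',d)
for n in('crate_1','stamp'):print(n,[(np.round(r['at'],3),round(r['score'],2)) for r in tip_of('scene',n)][:5])
p,d=snap('top','top2.png');np.save('top2.npy',d)
E
```

```text
above 10.28 [ 0.693 -0.183  0.28 ] F [ 0.2  0.8 -0.3]
behind 11.33 [ 0.694 -0.185  0.101] F [1.2 0.1 0.2]
0.05 11.92 [ 0.658 -0.188  0.101] F [-0.9 -0.9 -0.2]
0.03 12.32 [ 0.638 -0.19   0.1  ] F [ 2.9 -1.   0.4]
0.01 12.72 [ 0.617 -0.191  0.099] F [0.3 0.8 0.7]
-0.01 13.12 [ 0.598 -0.193  0.1  ] F [ 0.6  0.  -0. ]
-0.03 13.52 [ 0.578 -0.194  0.1  ] F [-1.  -1.  -1.3]
up 14.78 [ 0.637 -0.189  0.278] F [ 0.6  1.  -0. ]
crate_1 [(array([ 0.289, -0.199,  0.003]), 0.96), (array([ 0.564, -0.194,  0.04 ]), 0.9), (array([0.577, 0.531, 0.002]), 0.9), (array([0.233, 0.466, 0.   ]), 0.77), (array([0.495, 0.192, 0.042]), 0.7)]
stamp [(array([ 0.562, -0.195,  0.038]), 0.65), (array([ 0.566, -0.198,  0.038]), 0.27)]
```

View pics/scene2.png

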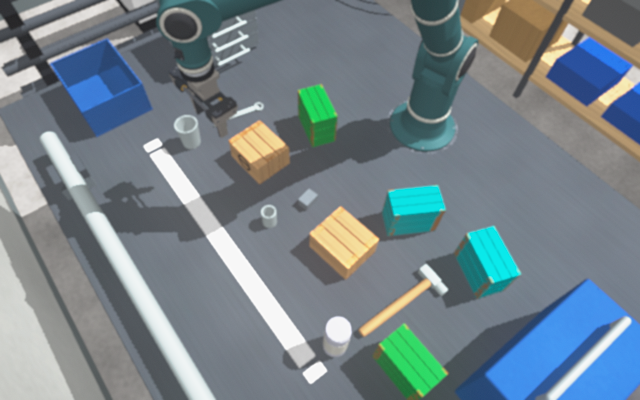

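```bash
python3 - <<'E'
from h import *
im=cv2.imread('pics/scene2.png')
a=cv2.resize(im[110:190,215:305],None,fx=4,fy=4,interpolation=cv2.INTER_CUBIC);b=cv2.resize(im[200:280,300:390],None,fx=4,fy=4,interpolation=cv2.INTER_CUBIC)
cv2.imwrite('pics/crop.png',np.hstack([a,b]))
for c in('top','scene'):
    w=cloud(c,np.load(c+'2.npy'))
    for n,x,y,z in(('L',.495,.2,.08),('R',.505,-.197,.08),('G',.287,-.2,.12)):
        m=(abs(w[...,2]-z)<.008)&(abs(w[...,0]-x)<.09)&(abs(w[...,1]-y)<.12)
        q=w[m][:,:2].astype(np.float32)
        if len(q):print(c,n,len(q),np.round(sum(map(lambda t:list(np.atleast_1d(t)),cv2.minAreaRect(q)),[]),4),q.max(0))
E
```

```text
top L 2005 [0.4944 0.1899 0.1209 0.1407 7.6742] [0.5623588  0.26655325]
top R 340 [ 4.83100e-01 -2.63200e-01  4.81000e-02  1.04200e-01  6.26445e+01] [ 0.5387906  -0.21873775]
top G 1480 [ 0.2886 -0.1991  0.1416  0.08   72.7453] [ 0.34129846 -0.12027542]
scene L 2189 [0.4924 0.1928 0.1236 0.1413 7.6988] [0.56065375 0.2700254 ]
scene R 1582 [ 0.5049 -0.1995  0.1233  0.1467  4.7295] [ 0.5712013  -0.12279927]
scene G 955 [ 0.2875 -0.1963  0.1458  0.082  72.3057] [ 0.3477681  -0.11831241]
```

View pics/crop.png

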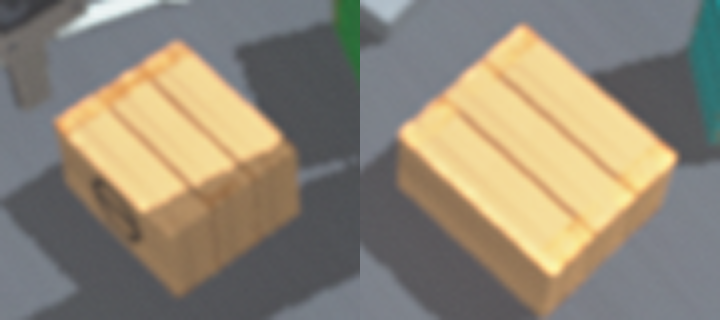

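The crop shows the dark ring on the right crate's underside (crop pixel about (118,205)); the left one is plain. I'll push the right crate most of the way, then measure.

```bash
python3 - <<'E'
from h import *
yaw=np.radians(4.7);c=np.array([.505,-.200]);ux=np.array([np.cos(yaw),np.sin(yaw)])
P=lambda s,z:np.array([*(c+s*ux),z])
R=best(P(-.103,.28),yaw)
env.movel(P(-.103,.28),R,rate=.2);st('above')
env.movel(P(-.103,.03),rate=.2);st('low')
for s in(-.07,-.02,.04,.085): env.movel(P(s,.03),rate=.06);st(s)
p,d=snap('scene','scene3.png')
w=cloud('scene',d)
m=(abs(w[...,2]-.08)<.008)&(abs(w[...,0]-.66)<.1)&(abs(w[...,1]+.19)<.12)
q=w[m][:,:2].astype(np.float32);print(len(q),cv2.minAreaRect(q))
for n in('crate_1','stamp'):print(n,[(np.round(r['at'],3),round(r['score'],2)) for r in tip_of('scene',n)][:6])
E
```

```text
above 16.31 [ 0.403 -0.208  0.28 ] F [ 0.3  0.7 -0.9]
low 17.71 [ 0.403 -0.209  0.031] F [ 1.2  0.5 -0.1]
-0.07 18.41 [ 0.435 -0.206  0.03 ] F [ 0.4 -0.2 -0.8]
-0.02 19.39 [ 0.486 -0.202  0.03 ] F [ 0.7 -0.  -0.1]
0.04 20.54 [ 0.545 -0.197  0.03 ] F [-1.4  0.4 -0.6]
0.085 21.44 [ 0.59  -0.193  0.03 ] F [0.3 0.3 0.4]
1743 ((0.6498815417289734, -0.18510928750038147), (0.14154928922653198, 0.14688695967197418), 4.937863349914551)
crate_1 [(array([0.236, 0.465, 0.001]), 0.93), (array([ 0.723, -0.184,  0.04 ]), 0.85), (array([ 0.287,  0.238, -0.001]), 0.82), (array([0.555, 0.199, 0.04 ]), 0.79), (array([ 0.291, -0.198,  0.003]), 0.73), (array([ 0.577,  0.529, -0.002]), 0.68)]
stamp [(array([ 0.719, -0.184,  0.038]), 0.56)]
```

View pics/scene3.png

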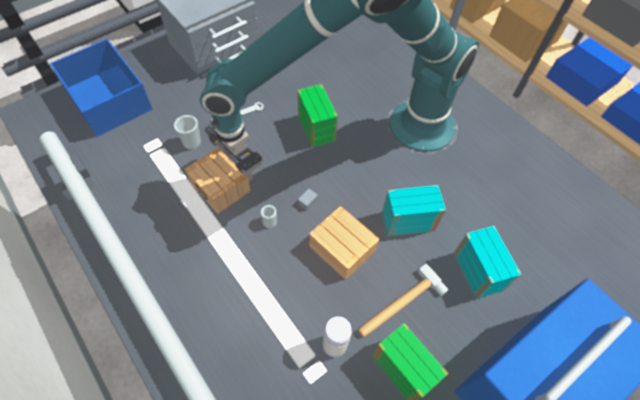

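The crate is straight, with its leading end at x≈0.720 (rectangle 0.7205, networks 0.719 and 0.723). It needs 32.5 mm more.

```bash
python3 - <<'E'
from h import *
yaw=np.radians(4.7);c=np.array([.505,-.200]);ux=np.array([np.cos(yaw),np.sin(yaw)])
P=lambda s,z:np.array([*(c+s*ux),z])
env.movel(P(.118,.03),rate=.04);st()
env.movel(P(.05,.03),rate=.15);env.movel(P(.0,.30),rate=.2);st()
for cam in('scene','top'):
    p,d=snap(cam,cam+'4.png');w=cloud(cam,d)
    m=(abs(w[...,2]-.08)<.006)&(abs(w[...,0]-.69)<.1)&(abs(w[...,1]+.19)<.12)
    q=w[m][:,:2].astype(np.float32)
    if len(q):print(len(q),cv2.minAreaRect(q),np.percentile(q[abs(q[:,1]+.182)<.02][:,0],[0,98,100]))
    for n in('crate_1','stamp'):print(n,[(np.round(r['at'],3),round(r['score'],2)) for r in tip_of(cam,n)][:6])
E
```

```text
22.57 [ 0.623 -0.19   0.03 ] F [-0.8 -0.3  0.7]
 24.69 [ 0.505 -0.2    0.299] F [-0.  -0.1 -0.8]
1737 ((0.6923951506614685, -0.1828305423259735), (0.12096607685089111, 0.14654579758644104), 4.644637107849121) [0.63021898 0.75113842 0.75408179]
crate_1 [(array([0.575, 0.529, 0.003]), 0.94), (array([ 0.752, -0.179,  0.037]), 0.91), (array([ 0.287, -0.199,  0.004]), 0.88), (array([0.235, 0.462, 0.004]), 0.85), (array([0.289, 0.238, 0.   ]), 0.83), (array([0.554, 0.199, 0.043]), 0.61)]
stamp [(array([ 0.748, -0.178,  0.037]), 0.94)]
1820 ((0.6937423944473267, -0.18586605787277222), (0.12146306782960892, 0.14152184128761292), 4.834782123565674) [0.63103855 0.75179896 0.75516176]
crate_1 [(array([ 0.281,  0.233, -0.001]), 0.91), (array([ 0.754, -0.18 ,  0.044]), 0.83), (array([ 0.478,  0.01 , -0.   ]), 0.75), (array([ 0.574,  0.534, -0.001]), 0.62), (array([0.549, 0.199, 0.04 ]), 0.6), (array([ 0.237,  0.464, -0.002]), 0.56)]
stamp []
```

View pics/top4.png

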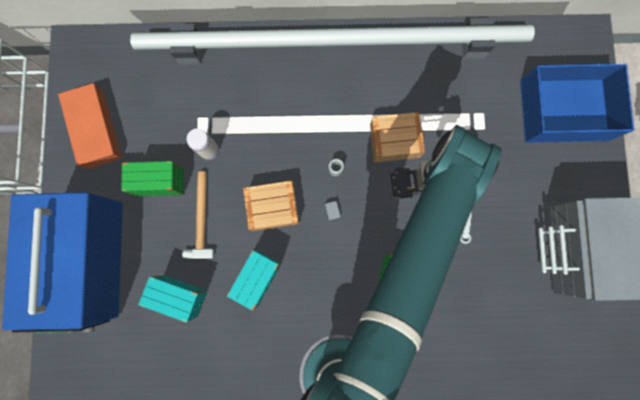

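The leading end is at x≈0.753, on the middle of the line. The top view shows the branded crate at (398,137) on the band, the other lying at (270,206), and the bystanders undisturbed. The arm is clear.

```bash
python3 -c "
from h import *
env.pause(.5);print(workorder.finish_job())"
```

```text
the job is handed in; nothing more can be done
None
```

I tipped both crates onto their front faces, pushed the branded one (the right-hand crate) until its underside end was at x ≈ 0.753 m, the middle of the dispatch line, left the other where it fell, and handed the job in at about 25 s.

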